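Set a bench metering valve and lock it

TASK

Turn the valve's knob counter-clockwise (seen from above) until its pointer lines up with the small index clip on the scale disc. Then, leaving the knob at that setting, push the lock ring's upright peg round clockwise until the ring meets its spring washer and tighten it to about 0.8 N m (a push of about 13.5 N on the peg), firm but not overtightened. Finally let go, without disturbing the beaker, bottle and jar standing near.

Things in the scene. Friction and masses are not known exactly. Their poses are not given: they have to be found in the camera images.
- valve: Metering valve with a vertical axis, fixed to the bench. Origin on the axis at bench level, z up. A grey base plate 130 (x) x 120 (y) x 12 mm carries a steel body with two pipe stubs along +-y below 35 mm height, then (bottom to top) the lock ring (radius 41 mm, 32 to 44 mm high), a round dark steel scale disc (radius 36 mm, 47 to 52 mm high) with white ticks, and the black knob. Nothing of it moves except the knob, the lock ring and the washer.
- knob_grip (a point): On the knob's axis, 78 mm above the bench, at the mid-part of its bar grip. The bar is 38 mm long, 13 mm thick and stands from 60 to 90 mm above the bench, on a skirt of radius 20 mm. Its own x axis runs along the bar towards the pointer, so the fingers close along its y. Turns about the vertical axis with about 0.12 N m of friction and stays where it is left.
- pointer (a point): Just off the free end of the white pointer at the foot of the knob, 29 mm from the axis, 56 mm above the bench. It turns with the knob.
- mark (a point): Inner end of the index clip, a small brass clip (12 x 6 x 12 mm, top 59 mm above the bench) fixed on the rim of the scale disc; the point lies 29 mm from the axis, 56 mm above the bench. The pointer is set when pointer coincides with this point.
- knob (a joint): Turn of the knob, rad, growing counter-clockwise seen from above, 0 to 3. It starts 0.65 to 1.45 rad short of the index clip.
- peg (a point): On the lock ring's upright round steel peg, 75 mm above the bench. The peg is 12 mm in diameter, stands from 42 to 88 mm above the bench, 58 mm from the valve's axis, at the end of a steel arm 14 mm wide on the lock ring (arm 32 to 42 mm high). Clockwise (seen from above) tightens. The ring first turns freely with about 1.4 N at the peg for 0.85 to 1.25 rad (where it meets the washer differs and is not measured), then it winds the washer.
- washer (a joint): Turn of the spring washer under the lock ring, rad: 0 while the ring is loose; it grows as the met ring is tightened, and stays when let go. It starts to move at about 0.5 N m (8.6 N on the peg) and needs 10 N m more per rad, so 0.6 N m (10.3 N) gives 0.01 and 1.0 N m (17 N) gives 0.05.
- beaker_mid (a point): Centre of a bystander: glass beaker, 68 mm wide, 90 mm high. Leave alone.
- flask_mid (a point): Centre of a bystander: grey bottle, 60 mm wide, 100 mm high. Leave alone.
- jar_mid (a point): Centre of a bystander: white jar, 64 mm wide, 70 mm high. Leave alone.
Things that resemble listed ones, but are neither listed nor needed, are in the scene too. What is shaped like the valve but green or yellow is not meant.

How it is judged:
By the outcome, as a careful person would: the job done as asked, in the order asked, and still so for the second after the job is handed in, with the robot touching nothing.
It also fails if it takes over 69 s, if anything falls off the work surface, if the arm or the gripper's body presses on something with over 40 N, if the wrist force passes 120 N, or if a joint passes its speed limit or range.

ROBOT

A 6-joint arm with a two-finger parallel gripper is mounted at the origin on the work surface. World frame = base frame: x ahead of the robot, y to its left, z up, the work surface at z = 0. Lengths are in m, angles in rad, forces in N, time in s.
With the tool pointing down it reaches from about 0.375 to 0.975 m from the base axis. Payload 3.8 kg.
Tool frame: the origin (TCP) lies midway between the tips of the shut fingers; the grasp point (between the pads) lies 19 mm behind it; z points along the fingers, y is the line along which they close (so a half turn about z gives the same grasp; the last joint's range is limited). The gripper opens to 85 mm and grips with 20 to 120 N. Pads are 22 mm wide; open, the fingers measure 114 mm over their backs; the gripper's body (76 mm by 85 mm) begins 54 mm behind the grasp point. The pads swing forward as they close: fully open they stand 13 mm farther back than shut.
Start: joints at [-1.325, 0.264, 1.604, -0, 1.274, -0.037], TCP at [0.188, -0.648, 0.231] pointing down, gripper open.
Joint ranges: [-2.63, 2.63], [-0.94, 2.18], [0.31, 2.57], [-1.31, 4.45], [0, 2.66], [-2.55, 2.55]. Speed limits (rad/s): [2.57, 2.57, 3.14, 3.14, 3.14, 3.14].

INTERFACE

Orientations are given as a rotation vector (axis times angle).
In Python, from workcell import bot gives the robot as it stands.
- The arm moves only by the tool step_arm, never from a script. Its argument "motion" is a list of rows, each a list of 5 numbers: the finger opening in cm, from 0 to 8.54, then the shift along the tool's x, y, z in cm, then the turn about the tool's z in degrees. In form: [[claw, dx, dy, dz, twist], ...]. A call has 1 to 20 rows; each row is the pose to reach, as a shift and turn from the pose commanded when the call began, along the tool's axes at that moment; what a row does not reach only later rows make up. A row lasts 1/10 s, in which the tool goes at most 50 mm and 8.59 degrees, less where a joint would pass 70% of its speed; a pose out of reach is approached as far as the arm can. A call with a gripper value outside its range is refused whole. The fingers move at their own pace and stop on an object; "force" is the grip in N (left out, the last holds). Time passes only in rows, so rows that repeat a pose let the fingers close. It gives the time, the measured TCP pose, the force, the opening and the grip force at its end, in the units of the state.
- bot.read_state(): the state, without advancing time (a new reading comes with each control period).
- bot.read_camera(name): name is "side" or "top"; returns (picture, depth): 400x640x3 uint8, red, green, blue; 400x640 float32, m along the optical axis (not along the pixel's ray), 0 where there is no reading.
- bot.calibration(name): a dict with "mtx" (3x3 intrinsics, pixels), "k1" (the pictures are not rectified: a ray, as slopes to the right and down, at radius r is drawn at 1 + k1 r^2 times it, then the intrinsics apply), "origin" and "orientation" of the camera in the world. Camera axes: x right, y up, looking along -z (the intrinsics and any distortion apply to the point x, -y, -z); pixel columns grow to the right and rows downward; lengths in m; the calibration is good to about 2 mm. A picture is of the moment at which its call begins. calibration takes no time and is no camera call.
- bot.finish_job(): hands the job in; it is judged then, once.
The state is a dict: "time": time; "q": joint angles; "joint_vel": joint speeds; "joint_torque": joint torques, N m; "tool_pos": TCP position; "tcp_rot": TCP orientation; "wrist_force": force on the tool from outside, world axes, zero at the start; "torque": the same for the moment, N m; "width": opening from 0.0 (shut) to 1.0 (fully open); "grip_force": force on a finger pad.
Only numpy, scipy, OpenCV 4.12 (cv2) and the standard library are available. Lean on these libraries where they do the work, as an engineer would, in place of code of your own. Each camera call takes 0.05 s, during which the arm holds its last target. There are 200 camera calls.

## Working session

There is one attempt and no reset: what is moved stays moved. The work goes in short steps, Python scripts to look and compute and a tool call to move; the robot and the scene stay as the last step left them, time stands still between calls to the robot, and variables do not carry over. Pictures are saved under pics/ and viewed, at most 10 in all, crops included, and the job is handed in when it is done.

Besides the shell and the picture viewer there is one more tool, called after "Call:" by a JSON object that holds its "op" and its "data", one argument or row to a line. step_arm: Moves the arm, as the interface text tells. Its arguments: {"type":"object","properties":{"motion":{"type":"array","items":{"type":"array","items":{"type":"number"}}},"force":{"type":"number"}},"required":["motion"]}

```bash
mkdir -p pics
cat > h.py <<'E'
import numpy as np, cv2
from workcell import bot
from scipy.spatial.transform import Rotation as R
def cal(n):
    c=bot.calibration(n); o=np.array(c["orientation"],float)
    M=o if o.shape==(3,3) else R.from_rotvec(o).as_matrix() if o.size==3 else R.from_quat(o).as_matrix()
    return np.array(c["mtx"]),c["k1"],np.array(c["origin"]),M
def ray(n,uv):
    K,k1,o,M=cal(n); d=(np.array(uv,float).reshape(-1,2)-K[:2,2])/[K[0,0],K[1,1]]
    s=d.copy()
    for _ in range(20): s=d/(1+k1*(s**2).sum(1,keepdims=True))
    return o,np.c_[s[:,0],-s[:,1],-np.ones(len(s))]@M.T
def onz(n,uv,z):
    o,d=ray(n,uv); return o+d*((z-o[2])/d[:,2])[:,None]
def proj(n,P):
    K,k1,o,M=cal(n); p=(np.atleast_2d(P)-o)@M; s=np.c_[p[:,0],-p[:,1]]/-p[:,2:]
    s=s*(1+k1*(s**2).sum(1,keepdims=True)); return s*[K[0,0],K[1,1]]+K[:2,2]
def snap(n,f=None):
    a,d=bot.read_camera(n)
    if f: cv2.imwrite("pics/"+f,a[:,:,::-1])
    return a,d
E
python3 - <<'E'
from h import *
for n in("top","side"):
    a,d=snap(n,n+"0.png"); np.savez("/tmp/%s0"%n,a=a,d=d); print(n,bot.calibration(n))
print(bot.read_state())
E
```

```text
top {'mtx': array([[493.40584438,   0.        , 316.69775968],
       [  0.        , 493.40584438, 194.46020651],
       [  0.        ,   0.        ,   1.        ]]), 'k1': -0.016230238595383306, 'origin': array([0.36383878, 0.00511281, 1.03139951]), 'orientation': array([ 0.13451786, -0.16997746, -1.54174975])}
side {'mtx': array([[464.98736726,   0.        , 318.96315028],
       [  0.        , 464.98736726, 205.13268985],
       [  0.        ,   0.        ,   1.        ]]), 'k1': -0.08731901147222267, 'origin': array([ 0.46540934, -0.82232053,  0.94293569]), 'orientation': array([ 0.77102059, -0.03965683, -0.07234402])}
{'time': 0.1, 'q': array([-1.32491370e+00,  2.64722858e-01,  1.60523976e+00,  7.00836968e-06,
        1.27370309e+00, -3.68992148e-02]), 'joint_vel': array([ 0.00072893, -0.00285547, -0.00354948, -0.00081667, -0.00083418,
        0.00086914]), 'joint_torque': array([ 4.82798387e-04, -5.16704786e+01, -3.68589592e+01, -1.77372913e-04,
        6.31852046e-03, -1.20550882e-05]), 'tool_pos': array([ 0.18818367, -0.64754816,  0.23005492]), 'tcp_rot': array([-3.10820111e+00, -4.42420310e-01,  3.28959713e-04]), 'wrist_force': array([-0.34400433, -0.3259208 ,  0.41480438]), 'torque': array([ 0.02187132, -0.01738348, -0.05162309]), 'grip_force': 0.0, 'width': 0.996293721761806}
```

View pics/top0.png

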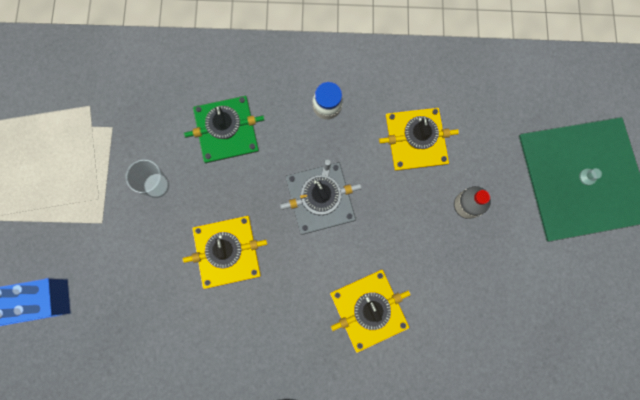

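View pics/side0.png

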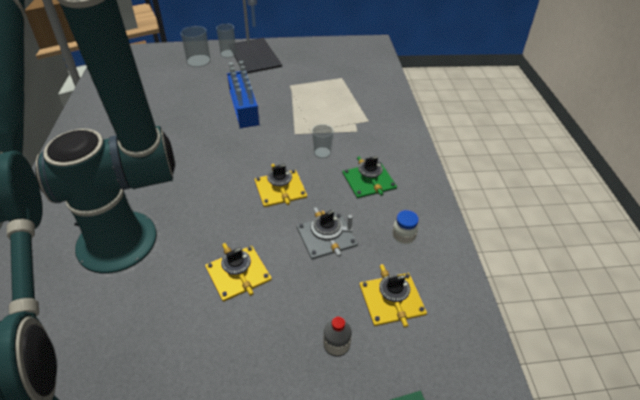

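The grey valve is at about (321,195) in the top view and (327,230) in the side view, with its peg at (327,163) and (350,222). Next I enlarge it.

Run:
```python
from h import *
a=np.load("/tmp/top0.npz")["a"];b=np.load("/tmp/side0.npz")["a"]
c=cv2.resize(a[145:245,270:370],(600,600),interpolation=cv2.INTER_CUBIC)
cv2.imwrite("pics/c1.png",c[:,:,::-1])
d=cv2.resize(b[195:265,285:375],(720,560),interpolation=cv2.INTER_CUBIC)
cv2.imwrite("pics/c2.png",d[:,:,::-1])
```

```text
(no output)
```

View pics/c1.png

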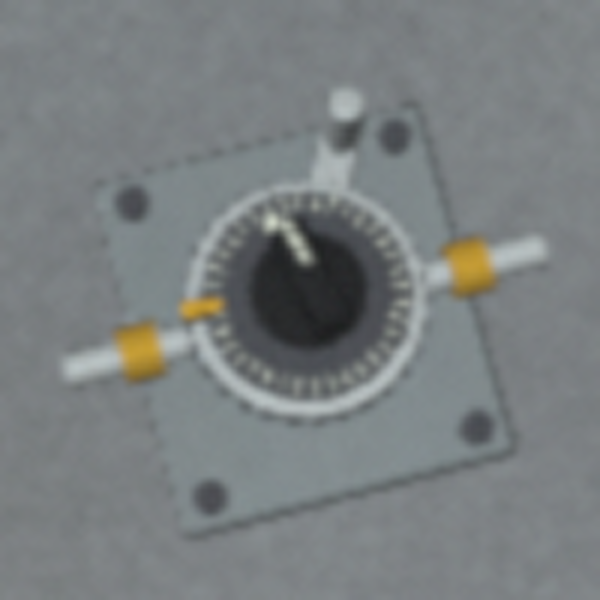

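View pics/c2.png

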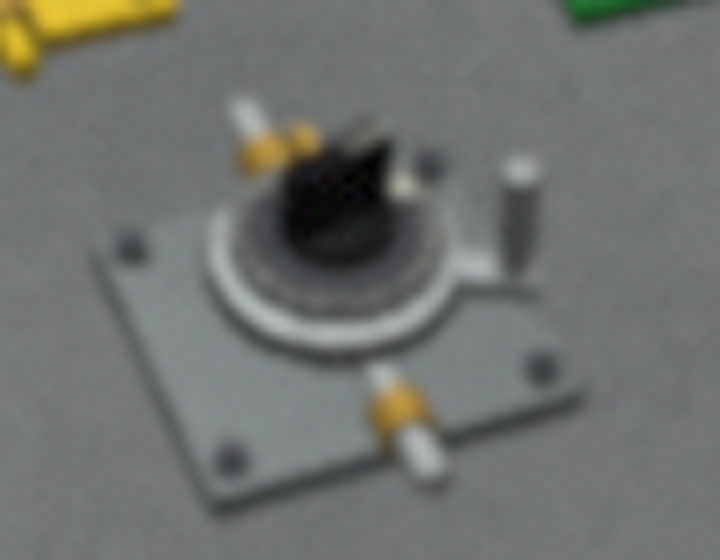

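Crop scale is 6x (top, offset 270,145) and 8x (side). In the top crop the ring centre is about (308,299), the pointer tip (270,217), the clip's inner end (224,304) and the peg top (345,103).

Run:
```python
from h import *
T=lambda x,y:[270+(x+.5)/6-.5,145+(y+.5)/6-.5]
holes=onz("top",[T(133,203),T(395,136),T(478,427),T(210,497)],.012)
print("holes",holes,holes.mean(0))
ring=onz("top",[T(308,299)],.044)[0]
pl=onz("top",[T(413,102),T(515,450),T(190,535),T(98,185)],.012).mean(0);print("ring",ring,"plate",pl)
S=lambda x,y:[285+(x+.5)/8-.5,195+(y+.5)/8-.5]
hs=onz("side",[S(132,250),S(430,165),S(543,370),S(232,460)],.012); print("side holes mean",hs.mean(0))
c=(ring+holes.mean(0)+pl)/3; c=c[:2]
v=(holes[0]-holes[3]+holes[1]-holes[2])[:2]; print("valve yaw",np.arctan2(v[1],v[0]))
for k,p,z in(("ptr tip",T(270,217),.056),("ptr in(bar top?)",T(308,262),.09),("clip in",T(224,304),.058),("clip out",T(182,310),.059),("peg",T(345,103),.088)):
    P=onz("top",[p],z)[0]; e=P[:2]-c; print(k,P,np.hypot(*e),np.arctan2(e[1],e[0]))
P=onz("side",[S(521,168)],.088)[0];e=P[:2]-c;print("peg side",P,np.hypot(*e),np.arctan2(e[1],e[0]))
P=onz("side",[S(405,185)],.056)[0];e=P[:2]-c;print("ptr side",P,np.hypot(*e),np.arctan2(e[1],e[0]))
P=onz("side",[S(312,140)],.059)[0];e=P[:2]-c;print("clip side",P,np.hypot(*e),np.arctan2(e[1],e[0]))
for n,uv in (("jar",(328,95)),("flask",(482,198)),("beaker",(143,173))): print(n,onz("top",[uv],.08)[0])
s=bot.read_state();print(R.from_rotvec(s["tcp_rot"]).as_matrix())
```

```text
holes [[ 0.59820608  0.03765492  0.012     ]
 [ 0.62511856 -0.05454572  0.012     ]
 [ 0.52136724 -0.08497135  0.012     ]
 [ 0.49453971  0.00778784  0.012     ]] [ 0.5598079  -0.02351858  0.012     ]
ring [ 0.55897622 -0.02384848  0.044     ] plate [ 0.55923186 -0.02354682  0.012     ]
side holes mean [ 0.55771552 -0.02394992  0.012     ]
valve yaw 0.2828869581709487
ptr tip [ 0.58448801 -0.01010784  0.056     ] 0.028557906953674005 0.493576409631613
ptr in(bar top?) [ 0.56214143 -0.02225902  0.09      ] 0.0031236158280685297 0.45721891201317744
clip in [0.55376735 0.00466902 0.058     ] 0.028850036409932903 1.7651297054714248
clip out [0.55116272 0.01865369 0.059     ] 0.043074699418760125 1.761763206999211
peg [ 0.61638412 -0.03345831  0.088     ] 0.057884580038951826 -0.17047865832251838
peg side [ 0.61389182 -0.03549693  0.088     ] 0.05582725613583149 -0.2140534083692001
ptr side [ 0.58091363 -0.01083424  0.056     ] 0.02508814310049485 0.5355911657741897
clip side [0.55226029 0.00849979 0.059     ] 0.0329080203428311 1.7875858096456696
jar [ 0.75988471 -0.03324921  0.08      ]
flask [ 0.55297269 -0.34250953  0.08      ]
beaker [0.58567747 0.32844958 0.08      ]
[[ 9.60283538e-01  2.79025587e-01 -4.98105843e-04]
 [ 2.79026019e-01 -9.60281433e-01  2.01232718e-03]
 [ 8.31689788e-05 -2.07138915e-03 -9.99997851e-01]]
```

Call:
{"op": "step_arm", "data": {
  "motion": [
    [4, 2.2, -2, 0, 0],
    [4, 5.2, -4.9, 1, -3],
    [4, 8.5, -8, 2, -6],
    [4, 12, -11.2, 3, -9],
    [4, 15.5, -14.5, 4, -12.1],
    [4, 19, -17.8, 5, -12.1],
    [4, 22.5, -21, 5, -12.1],
    [4, 26, -24.3, 5, -12.1],
    [4, 29.5, -27.6, 5, -12.1],
    [4, 33, -30.9, 5, -12.1],
    [4, 36.5, -34.1, 5, -12.1],
    [4, 40, -37.4, 5, -12.1],
    [4, 43.5, -40.7, 5, -12.1],
    [4, 47, -44, 5, -12.1],
    [4, 50, -46.7, 5, -12.1],
    [4, 52, -48.6, 5, -12.1],
    [4, 53, -49.56, 5, -12.1],
    [4, 53, -49.56, 5, -12.1],
    [4, 53, -49.56, 5, -12.1],
    [4, 53, -49.56, 5, -12.1]
  ]
}}

```text
time: 2.1
tool_pos: [0.5582, -0.0257, 0.181]
tcp_rot: [3.047, 0.766, -0.001]
wrist_force: [0.4, 0.3, -0.8]
width: 0.471
grip_force: 0.0
```

Run:
```python
from h import *
a,d=snap("side")
s=bot.read_state();print(s["tool_pos"],s["joint_vel"].round(3))
p=proj("side",s["tool_pos"])[0].astype(int);print(p)
c=a[p[1]-70:p[1]+80,p[0]-90:p[0]+90];cv2.imwrite("pics/s1.png",cv2.resize(c,(720,600),interpolation=cv2.INTER_CUBIC)[:,:,::-1])
```

```text
[ 0.55830328 -0.0257015   0.18117727] [-0.001 -0.003 -0.002  0.003 -0.003  0.002]
[328 187]
```

View pics/s1.png

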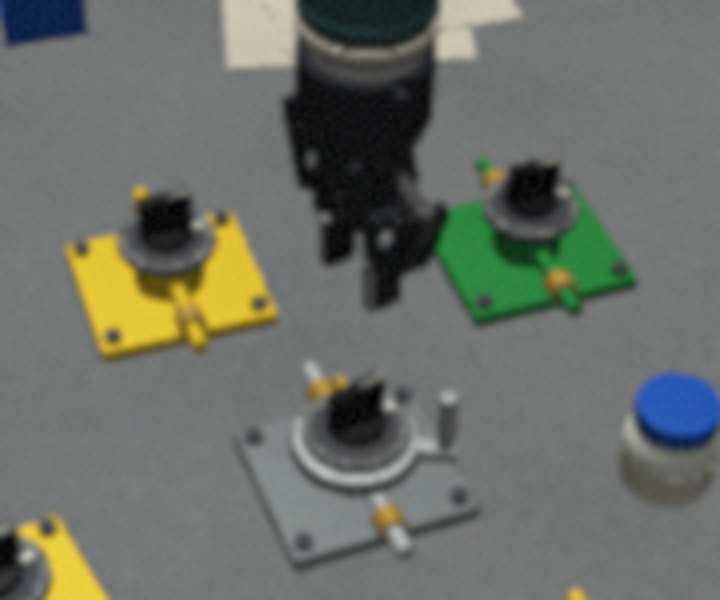

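Call:
{"op": "step_arm", "data": {
  "motion": [
    [4, 0.16, -0.14, 2, 0],
    [4, 0.16, -0.14, 5, 0],
    [4, 0.16, -0.14, 8, 0],
    [4, 0.16, -0.14, 10.5, 0],
    [4, 0.16, -0.14, 11.7, 0],
    [4, 0.16, -0.14, 11.7, 0],
    [4, 0.16, -0.14, 11.7, 0]
  ],
  "force": 50
}}

```text
time: 2.85
tool_pos: [0.5603, -0.023, 0.0651]
tcp_rot: [3.046, 0.767, 0.002]
wrist_force: [-0.4, -0.6, 1.0]
width: 0.467
grip_force: 0.0
```

Call:
{"op": "step_arm", "data": {
  "motion": [
    [2.5, 0, 0, 0, 0],
    [1.8, 0, 0, 0, 0],
    [1.2, 0, 0, 0, 0],
    [0.8, 0, 0, 0, 0],
    [0.8, 0, 0, 0, 0],
    [0.8, 0, 0, 0, 0],
    [0.8, 0, 0, 0, 0],
    [0.8, 0, 0, 0, 0]
  ],
  "force": 50
}}

```text
time: 3.65
tool_pos: [0.5613, -0.023, 0.066]
tcp_rot: [3.044, 0.768, 0.004]
wrist_force: [0.2, -2.7, 5.5]
width: 0.142
grip_force: 49.2
```

Call:
{"op": "step_arm", "data": {
  "motion": [
    [0.8, 0, -0.02, -0.1, -3],
    [0.8, -0.02, -0.04, -0.1, -8],
    [0.8, -0.03, -0.06, -0.1, -13],
    [0.8, -0.04, -0.08, -0.1, -18],
    [0.8, -0.05, -0.1, -0.1, -23],
    [0.8, -0.06, -0.12, -0.1, -28],
    [0.8, -0.08, -0.14, -0.1, -33],
    [0.8, -0.09, -0.16, -0.1, -38],
    [0.8, -0.1, -0.18, -0.1, -43],
    [0.8, -0.11, -0.2, -0.1, -48],
    [0.8, -0.12, -0.22, -0.1, -53],
    [0.8, -0.13, -0.24, -0.1, -58],
    [0.8, -0.15, -0.26, -0.1, -63],
    [0.8, -0.16, -0.27, -0.1, -68],
    [0.8, -0.17, -0.28, -0.1, -71],
    [0.8, -0.17, -0.28, -0.1, -72.8],
    [0.8, -0.17, -0.28, -0.1, -72.8],
    [0.8, -0.17, -0.28, -0.1, -72.8]
  ]
}}

```text
time: 5.45
tool_pos: [0.5592, -0.0221, 0.0661]
tcp_rot: [1.992, 2.423, 0.002]
wrist_force: [5.8, -5.6, -1.5]
width: 0.139
grip_force: 49.2
```

Run:
```python
from h import *
a,d=snap("side")
s=bot.read_state();m=R.from_rotvec(s["tcp_rot"]).as_matrix();print(s["tool_pos"],s["wrist_force"],s["torque"],np.arctan2(m[1,0],m[0,0]))
```

```text
[ 0.55924269 -0.02204605  0.06607532] [ 4.9499557  -6.38297529 -1.96743898] [-0.83428882 -0.66326142  0.12662012] 1.7653040794264663
```

Call:
{"op": "step_arm", "data": {
  "motion": [
    [1.8, 0, 0, 0, 0],
    [2.4, 0, 0, 0, 0],
    [3, 0, 0, 0, 0],
    [3, 0, 0, 0, 0],
    [3, 0, 0, -2, 0],
    [3, 0, 0, -5, 0],
    [3, 0, 0, -9, 0],
    [3, -1, -0.5, -12, -5],
    [3, -4, -2, -13, -13],
    [3, -7, -3.5, -13, -21],
    [3, -10, -5, -13, -29],
    [3, -13, -6.5, -13, -37],
    [3, -16, -8, -13, -45],
    [3, -19, -9, -13, -53],
    [3, -21.5, -10, -13, -61],
    [3, -22.4, -10.5, -13, -67.9],
    [3, -22.4, -10.5, -13, -67.9]
  ]
}}

```text
time: 7.2
tool_pos: [0.4964, -0.262, 0.1951]
tcp_rot: [-0.304, -3.126, -0.0]
wrist_force: [0.1, 0.7, 0.3]
width: 0.353
grip_force: 0.0
```

Run:
```python
from h import *
a,d=snap("top");np.savez("/tmp/top1",a=a,d=d)
s=bot.read_state();print(s["time"],s["tool_pos"],s["tcp_rot"])
cv2.imwrite("pics/c3.png",cv2.resize(a[145:245,270:370],(600,600),interpolation=cv2.INTER_CUBIC)[:,:,::-1])
```

```text
7.25 [ 0.49667591 -0.26093944  0.19504232] [-3.07267925e-01 -3.12608790e+00 -1.05614060e-03]
```

View pics/c3.png

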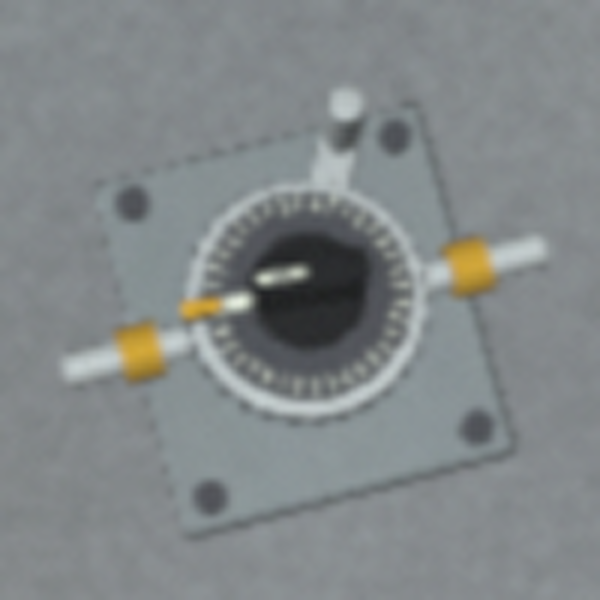

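The pointer (about (238,301) in the crop) now meets the clip (about (203,307)). I'll check both directions with masks.

Run:
```python
from h import *
a=np.load("/tmp/top1.npz")["a"]; c=np.array([.5592,-.0236])
h=cv2.cvtColor(a,cv2.COLOR_RGB2HSV).astype(float);f=a.astype(float)
def cen(x0,x1,y0,y1,w,z,n):
    y,x=np.mgrid[y0:y1,x0:x1]; ww=w[y0:y1,x0:x1]
    p=[(x*ww).sum()/ww.sum(),(y*ww).sum()/ww.sum()];P=onz("top",[p],z)[0];e=P[:2]-c
    print(n,np.round(p,2),np.round(P,4),np.hypot(*e).round(4),np.arctan2(e[1],e[0]).round(4));return P
wb=np.clip(f.min(2)-120,0,None); wc=np.clip(f[:,:,0]-f[:,:,2]-30,0,None)
cen(300,308,192,200,wc,.059,"clip")
cen(306,313,192,199,wb,.055,"ptr")
A=onz("top",[[270+257/6-.4,145+279/6-.4]],.09)[0];B=onz("top",[[270+308/6-.4,145+271.5/6-.4]],.09)[0];v=A-B;print("line",A,B,np.arctan2(v[1],v[0]))
# peg
cen(324,332,159,166,np.clip(f.min(2)-150,0,None),.088,"peg")
for y in range(192,200): print(a[y,299:316].min(1), a[y,299:316,0])
```

```text
clip [302.9  195.83] [0.5522 0.0127 0.059 ] 0.037 1.7619
ptr [308.92 194.94] [0.5551 0.0007 0.055 ] 0.0246 1.7384
line [ 0.55603486 -0.00584718  0.09      ] [ 0.55895651 -0.02235396  0.09      ] 1.745979357122569
peg [327.05 161.98] [ 0.6159 -0.0334  0.088 ] 0.0576 -0.171
[133 140 165 177 156 140 136 119  94  84  82  79  64  70 110 117  99] [133 140 165 177 156 140 136 119  94  84  82  79  64  70 112 121 100]
[132 139 166 171 140 116 109 104  98 105 112 117  97  59  44  45  42] [132 139 166 171 140 116 109 104  98 105 112 117  97  59  44  45  42]
[133 140 165 152 116  84  83 107 140 169 184 188 151  90  48  35  38] [133 145 176 171 147 134 135 139 147 171 186 192 154  91  48  35  38]
[139 111 101  90  72  62  64 103 170 208 220 209 161  91  44  31  36] [141 172 197 199 192 192 195 190 195 216 227 217 166  92  44  31  36]
[139 100  65  55  52  55  65 102 151 173 173 157 119  73  43  34  35] [150 190 209 205 195 193 195 178 171 177 176 159 119  73  43  34  35]
[141 105  67  63  67  67  89 115 125 114 106  96  86  72  52  41  41] [143 170 188 178 154 135 137 138 129 114 106  96  86  72  52  41  41]
[134 117  92 111 126 116 107 106 107  93  81  82  81  72  55  48  44] [134 134 133 142 140 119 107 106 107  93  81  82  81  72  55  48  44]
[145 138 130 162 176 147 116 124 137 109  86  81  82  77  66  57  46] [145 138 130 162 176 147 116 124 137 109  86  81  82  77  66  57  46]
```

Call:
{"op": "step_arm", "data": {
  "motion": [
    [3, -0.5, 1.7, 0, 0],
    [3, -1.3, 4.5, 0, 0],
    [3, -2.3, 8, 0, 0],
    [3, -3.4, 11.5, 0, 0],
    [3, -4.4, 15, 1, 0],
    [3, -5.4, 18.5, 2.5, 0],
    [3, -6.4, 22, 4, 0],
    [3, -7, 23.8, 5, 0],
    [3, -7.25, 24.63, 6, 0],
    [3, -7.25, 24.63, 6, 0],
    [3, -7.25, 24.63, 6, 0]
  ],
  "force": 20
}}

```text
time: 8.35
tool_pos: [0.6147, -0.0335, 0.1351]
tcp_rot: [-0.302, -3.126, 0.001]
wrist_force: [-0.7, -0.5, -0.1]
width: 0.354
grip_force: 0.0
```

Run:
```python
from h import *
a,d=snap("side")
s=bot.read_state();print(s["time"],s["tool_pos"],s["tcp_rot"],s["wrist_force"])
p=proj("side",s["tool_pos"])[0].astype(int)
c=a[p[1]-50:p[1]+70,p[0]-72:p[0]+72];cv2.imwrite("pics/s2.png",cv2.resize(c,(720,600),interpolation=cv2.INTER_CUBIC)[:,:,::-1])
```

```text
8.4 [ 0.61500676 -0.03386018  0.13568848] [ 3.02901102e-01  3.12674931e+00 -7.94386892e-04] [ 0.03618198  0.16950618 -0.32607183]
```

View pics/s2.png

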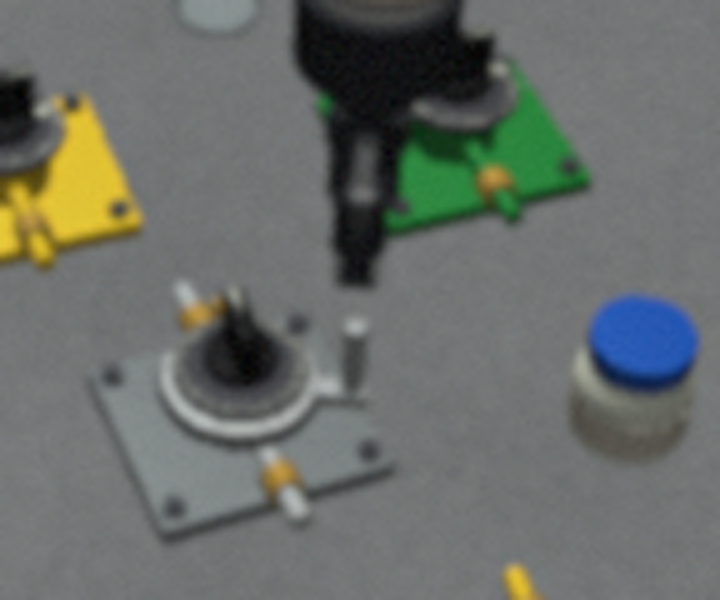

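The shut-side view shows the fingers straight over the peg (fingertips (357,275), peg top (355,325)). I'll lower them around it.

Call:
{"op": "step_arm", "data": {
  "motion": [
    [3, 0, 0, 1.5, 0],
    [3, 0, 0, 3.5, 0],
    [3, 0, 0, 5.5, 0],
    [3, 0, 0, 7, 0],
    [3, 0, 0, 7.5, 0],
    [3, 0, 0, 7.5, 0]
  ]
}}

```text
time: 9.0
tool_pos: [0.6143, -0.0332, 0.0592]
tcp_rot: [-0.302, -3.125, 0.0]
wrist_force: [-0.8, -0.7, 1.2]
width: 0.348
grip_force: 0.0
```

Call:
{"op": "step_arm", "data": {
  "motion": [
    [1.8, 0, 0, 0, 0],
    [1.8, 0, 0, 0, 0],
    [1.8, 0, -0.3, 0, 0],
    [1.8, 0.04, -0.7, 0, 4],
    [1.8, 0.1, -1.09, 0, 8],
    [1.8, 0.19, -1.48, 0, 12],
    [1.8, 0.3, -1.86, 0, 16],
    [1.8, 0.45, -2.23, 0, 20],
    [1.8, 0.62, -2.59, 0, 24],
    [1.8, 0.81, -2.94, 0, 28],
    [1.8, 1.03, -3.27, 0, 32],
    [1.8, 1.27, -3.59, 0, 36],
    [1.8, 1.53, -3.89, 0, 40],
    [1.8, 1.81, -4.18, 0, 44],
    [1.8, 1.81, -4.18, 0, 44]
  ]
}}

```text
time: 10.5
tool_pos: [0.5904, -0.0709, 0.0614]
tcp_rot: [1.45, 2.784, 0.001]
wrist_force: [1.4, 1.1, -0.2]
width: 0.211
grip_force: 0.4
```

```bash
cat > st.py <<'E'
from h import *
# mean over fresh readings (the camera calls advance 0.05 s each)
c=np.array([.559,-.0236]);F=[]
for i in range(3):
    bot.read_camera("side"); s=bot.read_state();F.append(s["wrist_force"])
m=R.from_rotvec(s["tcp_rot"]).as_matrix();F=np.mean(F,0);e=s["tool_pos"][:2]-c
print(round(s["time"],2),s["tool_pos"].round(4),"yaw",np.arctan2(m[1,0],m[0,0]).round(4),"r",np.hypot(*e).round(4),"phi",np.arctan2(e[1],e[0]).round(4),"F tool",(m.T@F).round(2),"w",round(s["width"],3),"grip",round(s["grip_force"],2))
E
python3 st.py
```

```text
10.65 [ 0.59   -0.0704  0.0609] yaw 2.183 r 0.0562 phi -0.9856 F tool [-0.24  0.95 -0.41] w 0.212 grip 0.52
```

Call:
{"op": "step_arm", "data": {
  "motion": [
    [1.8, 0.01, -0.2, 0, 2],
    [1.8, 0.03, -0.4, 0, 4],
    [1.8, 0.06, -0.59, 0, 6],
    [1.8, 0.06, -0.59, 0, 6]
  ]
}}

```text
time: 11.05
tool_pos: [0.5848, -0.0733, 0.0608]
tcp_rot: [1.593, 2.707, 0.001]
wrist_force: [1.0, -0.1, 0.7]
width: 0.21
grip_force: 0.6
```

Call:
{"op": "step_arm", "data": {
  "motion": [
    [1.8, 0.01, -0.15, 0, 1.5],
    [1.8, 0.02, -0.3, 0, 3],
    [1.8, 0.02, -0.3, 0, 3]
  ]
}}

```text
time: 11.35
tool_pos: [0.5815, -0.0746, 0.0603]
tcp_rot: [1.665, 2.664, -0.0]
wrist_force: [1.0, -0.7, 1.7]
width: 0.209
grip_force: 0.7
```

Call:
{"op": "step_arm", "data": {
  "motion": [
    [1.8, 0.01, -0.15, 0, 1.5],
    [1.8, 0.02, -0.3, 0, 3],
    [1.8, 0.02, -0.3, 0, 3]
  ]
}}

```text
time: 11.65
tool_pos: [0.5795, -0.0752, 0.0604]
tcp_rot: [1.736, 2.617, 0.003]
wrist_force: [3.7, 3.2, -1.2]
width: 0.212
grip_force: 2.5
```

```bash
python3 st.py
```

```text
11.8 [ 0.5795 -0.0752  0.0604] yaw 1.9713 r 0.0555 phi -1.1926 F tool [0.53 5.54 0.5 ] w 0.21 grip 2.59
```

Call:
{"op": "step_arm", "data": {
  "motion": [
    [1.8, 0, -0.05, 0, 0.5],
    [1.8, 0, -0.05, 0, 0.5]
  ]
}}

```text
time: 12.0
tool_pos: [0.5793, -0.0752, 0.0604]
tcp_rot: [1.746, 2.61, 0.003]
wrist_force: [5.5, 3.4, -1.6]
width: 0.213
grip_force: 3.1
```

```bash
python3 st.py
```

```text
12.15 [ 0.5793 -0.0752  0.0604] yaw 1.9625 r 0.0555 phi -1.1957 F tool [0.71 6.13 1.15] w 0.209 grip 3.12
```

Call:
{"op": "step_arm", "data": {
  "motion": [
    [1.8, 0, -0.1, 0, 0.3],
    [1.8, 0, -0.2, 0, 0.6],
    [1.8, 0, -0.2, 0, 0.6]
  ],
  "force": 60
}}

```text
time: 12.45
tool_pos: [0.5784, -0.0756, 0.0605]
tcp_rot: [1.759, 2.6, 0.006]
wrist_force: [7.6, 4.4, -2.8]
width: 0.21
grip_force: 4.6
```

```bash
python3 st.py
```

```text
12.6 [ 0.5784 -0.0755  0.0605] yaw 1.9519 r 0.0554 phi -1.2137 F tool [1.31 9.65 2.97] w 0.208 grip 4.51
```

Call:
{"op": "step_arm", "data": {
  "motion": [
    [1.8, 0, -0.1, 0, 0.5],
    [1.8, 0.01, -0.2, 0, 1],
    [1.8, 0.01, -0.22, 0, 1],
    [1.8, 0.01, -0.22, 0, 1]
  ]
}}

```text
time: 13.0
tool_pos: [0.5772, -0.0759, 0.0607]
tcp_rot: [1.781, 2.583, 0.008]
wrist_force: [9.4, 6.6, -5.4]
width: 0.211
grip_force: 5.9
```

```bash
python3 st.py
```

```text
13.15 [ 0.5772 -0.0759  0.0606] yaw 1.9342 r 0.0554 phi -1.2356 F tool [ 2.62 11.52  4.63] w 0.21 grip 5.89
```

Call:
{"op": "step_arm", "data": {
  "motion": [
    [1.8, 0, -0.1, 0, 0.5],
    [1.8, 0, -0.2, 0, 1],
    [1.8, 0, -0.2, 0, 1],
    [1.8, 0, -0.2, 0, 1]
  ]
}}

```text
time: 13.55
tool_pos: [0.5761, -0.0763, 0.0607]
tcp_rot: [1.803, 2.567, 0.01]
wrist_force: [12.6, 8.9, -6.2]
width: 0.212
grip_force: 7.0
```

```bash
python3 st.py
```

```text
13.7 [ 0.5761 -0.0763  0.0607] yaw 1.9167 r 0.0554 phi -1.2575 F tool [ 3.49 13.66  5.91] w 0.209 grip 6.98
```

Call:
{"op": "step_arm", "data": {
  "motion": [
    [1.8, 0, 0.3, 0, 0],
    [1.8, 0, 0.6, 0, 0],
    [1.8, 0, 0.8, 0, 0],
    [1.8, 0, 0.8, 0, 0]
  ]
}}

```text
time: 14.1
tool_pos: [0.579, -0.0755, 0.0597]
tcp_rot: [-1.803, -2.57, 0.002]
wrist_force: [0.5, 0.3, -1.2]
width: 0.213
grip_force: 0.0
```

```bash
python3 st.py
```

```text
14.25 [ 0.5792 -0.0755  0.0599] yaw 1.9179 r 0.0557 phi -1.1997 F tool [ 0.25  0.5  -0.25] w 0.211 grip 0.0
```

Call:
{"op": "step_arm", "data": {
  "motion": [
    [3, 0, 0, 0, 0],
    [3, 0, 0, 0, 0],
    [3, 0, 0, 0, 0],
    [3, 0, 0, -2, 0],
    [3, 0, 0, -5, 0],
    [3, 0, 0, -9, 0],
    [3, -1, -0.5, -12, 0],
    [3, -4, -1.5, -13, 0],
    [3, -8, -3, -13, 0],
    [3, -12, -4.5, -13, 0],
    [3, -15, -5.5, -13, 0],
    [3, -17, -6.5, -13, 0],
    [3, -17, -6.5, -13, 0]
  ]
}}

```text
time: 15.55
tool_pos: [0.5763, -0.2603, 0.1903]
tcp_rot: [1.808, 2.568, -0.001]
wrist_force: [-0.2, 0.7, -0.1]
width: 0.352
grip_force: 0.0
```

Run:
```python
from h import *
a,d=snap("top");b,_=snap("side");s=bot.read_state();print(s["time"],s["tool_pos"])
a0=np.load("/tmp/top1.npz")["a"]
for n,(y0,y1,x0,x1) in dict(jar=(80,122,308,348),flask=(180,222,450,495),beaker=(155,200,120,172)).items():
    print(n,np.abs(a[y0:y1,x0:x1].astype(int)-np.load("/tmp/top0.npz")["a"][y0:y1,x0:x1]).mean())
A=cv2.resize(a[145:245,270:370],(400,400),interpolation=cv2.INTER_CUBIC)
B=cv2.resize(a0[145:245,270:370],(400,400),interpolation=cv2.INTER_CUBIC)
cv2.imwrite("pics/c4.png",np.hstack([B,A])[:,:,::-1])
```

```text
15.65 [ 0.57649509 -0.25743614  0.19005365]
jar 12.942261904761905
flask 48.32275132275132
beaker 13.613960113960115
```

View pics/c4.png

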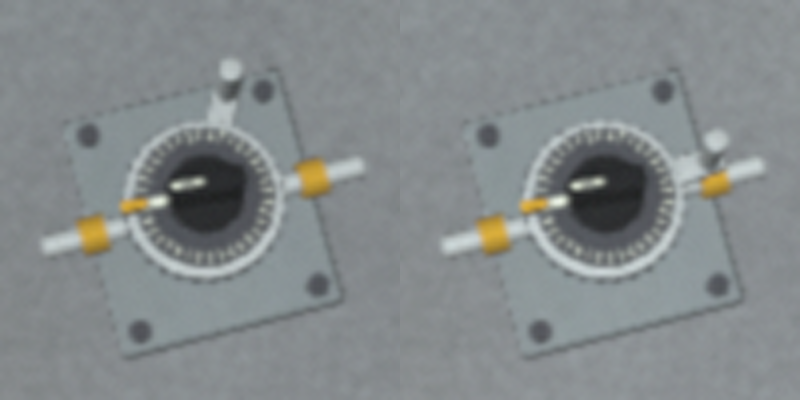

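The knob setting is unchanged (pointer (158,201) on clip (132,207) in the left half, same in the right half), the peg has moved round to (716,140), and the gripper is clear.

```bash
python3 -c "
from workcell import bot
print(bot.finish_job())"
```

```text
the job is handed in; nothing more can be done
None
```

I handed the job in at about 15.7 s: the knob was set at the clip (pointer about 0.02 rad short by the camera), the lock ring tightened to a peg push of about 13.7 N, and the gripper let go and moved clear; beaker, bottle and jar were given a wide berth, though the final image check on them was inconclusive.

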